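# Trap the console's spring plunger under its keeper

## Task

Take the T-shaped keeper plate from the bench by its handle, press the spring plunger on the console's sloping panel into its housing with the keeper's narrow tongue, and slide the keeper up the slope under the two lips until the plunger's nose springs up into the keeper's hole. Let go, leaving the keeper flat under both lips with the plunger trapped, and do not disturb the brass weight, the bezel, the hex adapter or the bit holder.

Things in the scene. Friction and masses are not known exactly. Their poses are not given: they have to be found in the camera images.
- keeper: Loose aluminium T-plate, 8 mm thick, flat on the bench, 0.11-0.22 kg. Origin: on the underside, under the middle of the upright handle; z up, x towards the tongue's end. Handle 16 x 16 mm, top 56 mm above the underside. Tongue 28 mm wide, x = -6 to +42 mm. Wings 60 mm across (y), x = -50 to -6 mm, with a 13 mm through hole at x = -28 mm.
- keeper_hole (a point): Centre of the keeper's hole, on its underside (x = -28 mm in the keeper's frame); same axes as the keeper.
- seat: Steel guide fixed on the console's panel, which slopes 28 degrees. Origin: on the centre line, in the plane of the rails' tops (10 mm above the panel), at the middle of the lips. x up the slope, y across, z square out of the panel. Two rails, tops at z = 0: x = -85 to +35 mm, 17 to 32.5 mm either side. The keeper enters from the low end, tongue first, and slides towards +x.
- seat_lips (a point): Midway between the two lips, at their undersides (seat z = 11 mm). Lips: seat x = -22 to +22 mm, tops at z = 16 mm, 38 mm gap between them, through which tongue and handle pass. The 8 mm plate has 3 mm of play under them. Walls 65 mm apart inside (2.5 mm play each side of the wings), x = -30 to +22 mm, with flared guides 6 mm high down to x = -48 mm.
- seat_entry (a point): On the rails' plane at seat x = -24 mm: with the keeper's origin about here its wings lie wholly below the lips and its tongue covers the plunger; press it down onto the rails here, then slide it under the lips towards +x.
- seat_bore (a point): Middle of the plunger's possible places, at the height of its free nose (seat z = 18 mm). The plunger's mounting is adjustable: its axis is anywhere within 8 mm up or down the slope from here and is not measured. Find it by feel (the nose springing into the hole stops the slide) or by sight. Then the spring lifts the released keeper against the lips (underside at seat z = 3 mm).
- plunger (a joint): How far the spring plunger is pushed in, m: 0 free, 0.022 at most. Shoulder 24 mm across, nose 10 mm across and 7 mm long; free, the nose's top is at seat z = 18 mm. 3 N to start, then 300 N/m more. 0.018 with the nose under a keeper on the rails, 0.015 under a keeper against the lips; with the nose in the hole 0.008 to 0.011 (keeper against the lips to on the rails).
- console: Fixed tan enamel desk console, a wedge 200 mm deep, 280 mm wide, 30 mm high in front and 136 mm behind, with black toggles, a knob and a red rocker on the left half of its panel. Origin: centre of its underside; x towards its high back, y to its left, z up. The seat is 45 mm right of the middle; toggles, 20 mm high, start 90 mm left of the seat's centre line.
- weight: Brass reference weight, 42 mm across, 57 mm high, upright; origin at the centre of its underside. Leave it alone.
- bezel: Olive plastic dial bezel, a ring 68 mm across, 14 mm high; origin at the centre of its underside. Leave it alone.
- adapter: Hex drive adapter, 20 mm across, 38 mm high, upright; origin at the centre of its underside. Leave it alone.
- bit_holder: Steel bit holder block 90 x 36 x 26 mm with bits up to 34 mm high; origin at the centre of its underside. Leave it alone.

How it is judged:
On the way:
1. the plunger is pressed in by the keeper's tongue, the keeper's hole still below the lips' middle (value of joint plunger above 0.0145 m and x of keeper_hole in the frame of seat between -0.065 and -0.012 m and y of keeper_hole in the frame of seat between -0.012 and 0.012 m and z of keeper_hole in the frame of seat below 0.008 m), for 0.1 s.
At the end, for the whole second after the job is handed in: The keeper lies at rest and flat (within 5 degrees) under both lips, its hole within 12 mm along and 6 mm across of the seat's middle and its underside 0 to 6 mm above the rails, and the plunger is trapped with its nose in the hole (pushed in 5 to 12.5 mm); the keeper is released (value of joint plunger between 0.005 and 0.0125 m and x of keeper_hole in the frame of seat between -0.012 and 0.012 m and y of keeper_hole in the frame of seat between -0.006 and 0.006 m and z of keeper_hole in the frame of seat between -0.002 and 0.006 m and angle between the z axis of keeper and the z axis of seat, either way round below 0.09 rad and linear speed of keeper below 0.01 m/s); the robot touches nothing.
It fails at once if the brass weight is disturbed (moved 25 mm or tipped) (distance of weight from where it was at the start of the episode above 0.025 m or angle between weight's own z axis and vertical above 0.5 rad).
It fails at once if the bezel is moved 25 mm (distance of bezel from where it was at the start of the episode above 0.025 m).
It fails at once if the adapter is disturbed (moved 25 mm or tipped) (distance of adapter from where it was at the start of the episode above 0.025 m or angle between adapter's own z axis and vertical above 0.5 rad).
It fails at once if the bit holder is moved 25 mm (distance of bit_holder from where it was at the start of the episode above 0.025 m).
It also fails if it takes over 45 s, if anything falls off the work surface, if the arm or the gripper's body presses on something with over 40 N, if the wrist force passes 120 N, or if a joint passes its speed limit or range.

## Robot

A 7-joint arm with a two-finger parallel gripper is mounted at the origin on the work surface. World frame = base frame: x ahead of the robot, y to its left, z up, the work surface at z = 0. Lengths are in m, angles in rad, forces in N, time in s.
With the tool pointing down it reaches from about 0.35 to 0.9 m from the base axis. Payload 8.1 kg.
Tool frame: the origin (TCP) lies midway between the tips of the shut fingers; the grasp point (between the pads) lies 19 mm behind it; z points along the fingers, y is the line along which they close (so a half turn about z gives the same grasp; the last joint's range is limited). The gripper opens to 92 mm and grips with 3 to 60 N. Pads are 19 mm wide; open, the fingers measure 130 mm over their backs; the gripper's body (75 mm by 190 mm) begins 47 mm behind the grasp point.
Start: joints at [1.194, 0.434, 0.025, 1.573, -0.012, 1.134, -0.075], TCP at [0.169, -0.602, 0.227] pointing down, gripper open.
Joint ranges: [-2.62, 2.62], [-0.44, 2.09], [-1.27, 1.32], [0.08, 2.57], [-1.32, 4.46], [0.12, 2], [-2.74, 2.74]. Speed limits (rad/s): [2.22, 2.22, 3.01, 3.01, 3.14, 3.14, 3.14].

## Interface

Orientations are given as a rotation vector (axis times angle).
In Python, from cell import arm gives the robot as it stands.
- The arm moves only by the tool move_arm, never from a script. Its argument "motion" is a list of rows, each an object of numbers: "tx", "ty", "tz": the shift along the tool's x, y, z normalised to -1 to 1, where 1 is 1000 mm; "twist": the turn about the tool's z normalised to -1 to 1, where 1 is pi/2 rad. In form: [{"tx": .., "ty": .., "tz": .., "twist": ..}, ...]. A call has 1 to 12 rows; each row shifts and turns the commanded pose from where the row before left it, along the tool's axes as they then stand; what a row does not reach is not made up. A row lasts 1/10 s, in which the tool goes at most 50 mm and 8.59 degrees, less where a joint would pass 70% of its speed; a pose out of reach is approached as far as the arm can. A call with a number of a shift or a turn outside -1 to 1 is refused whole. A call with a gripper value outside its range is refused whole. "gripper" is the gripper's target within -1 to 1 (shut at 1, half-way at 0, fully open at -1), set as the call begins (left out, the last holds). The fingers move at their own pace and stop on an object; "squeeze" is the grip in N (left out, the last holds). Time passes only in rows, so rows that do not move let the fingers close. It gives the time, the measured TCP pose, the force, the opening and the grip force at its end, in the units of the state.
- arm.observe(): the state, without advancing time (a new reading comes with each control period).
- arm.get_image(name): name is "scene" or "top" or "wrist"; returns the picture (384x512x3 uint8, red, green, blue); there is no depth.
- arm.calibration(name): a dict with "K" (3x3 intrinsics, pixels), "T" (4x4, takes a point from camera to world coordinates). Camera axes: x right, y down, z forward; pixel columns grow to the right and rows downward; lengths in m; the calibration is good to about 2 mm. A picture is of the moment at which its call begins: read the wrist's pose just before it. calibration takes no time and is no camera call; for the wrist camera it gives the pose at the moment of the call.
- arm.sign_off(): hands the job in; it is judged then, once.
Trained networks look in the newest picture that a camera, given by its name, has taken for a name from the list of things; names that differ only in an ending like _2 or _b are one class to them, and where a whole thing is asked for, a point or a joint stands for the part that bears it (a point fixed in the world has none). Each returns a list of dicts, best first, with "conf" (0 to 1); they miss things now and then, are a little off and sometimes report something else, mostly with a low value. They report only what shows in the picture. A call takes as long as a camera call.
- arm.look_for(camera, query): "point" ([column, row] as shares, 0 to 1, of the picture: columns of its width, rows of its height, amid what is visible of it).
- arm.regions_of(camera, query): "region" (384x512 bool, what is visible of it) and "point" ([column, row] as shares, 0 to 1, of the picture: columns of its width, rows of its height, amid what is visible of it).
- arm.place_of(camera, query): "point" ([column, row] as shares, 0 to 1, of the picture: columns of its width, rows of its height: a listed point, or the origin of a listed thing).
The state is a dict: "clock": time; "joints": joint angles; "dq": joint speeds; "joint_efforts": joint torques, N m; "position": TCP position; "ee_rot": TCP orientation; "force": force on the tool from outside, world axes, zero at the start; "ft_torque": the same for the moment, N m; "width": opening from 0.0 (shut) to 1.0 (fully open); "gripper_force": force on a finger pad.
Only numpy, scipy, OpenCV 4.12 (cv2) and the standard library are available. Lean on these libraries where they do the work, as an engineer would, in place of code of your own. Each camera call takes 0.05 s, during which the arm holds its last target. There are 200 camera calls.

## Working session

There is one attempt and no reset: what is moved stays moved. The work goes in short steps, Python scripts to look and compute and a tool call to move; the robot and the scene stay as the last step left them, time stands still between calls to the robot, and variables do not carry over. Pictures are saved under pics/ and viewed, at most 10 in all, crops included, and the job is handed in when it is done.

Besides the shell and the picture viewer there is one more tool, called as name([rows], argument=value, ...), one row to a line, values as JSON. move_arm: Moves the arm, as the interface text tells. Scaled input: -1 to 1 covers 1000 mm each way for a shift and pi/2 rad each way for a turn. Its arguments: {"type":"object","properties":{"motion":{"type":"array","items":{"type":"object","properties":{"tx":{"type":"number"},"ty":{"type":"number"},"tz":{"type":"number"},"twist":{"type":"number"}}}},"gripper":{"type":"number"},"squeeze":{"type":"number"}},"required":["motion"]}

```bash
mkdir -p pics; ls
python3 - <<'E'
from cell import arm
import cv2, numpy as np
s=arm.observe(); print({k:np.round(v,3) for k,v in s.items()})
for c in ("scene","top"):
    im=arm.get_image(c); cv2.imwrite(f"pics/{c}1.png",im[:,:,::-1])
    C=arm.calibration(c); print(c,np.round(C["K"],1).tolist(),np.round(C["T"],4).tolist())
    for q in ("keeper","keeper_hole","seat","seat_lips","seat_entry","seat_bore","console","weight","bezel","adapter","bit_holder"):
        r=arm.place_of(c,q); print(q,[(np.round(np.array(d["point"])*[512,384],1).tolist(),round(d["conf"],2)) for d in r[:2]])
a=cv2.imread("pics/scene1.png");b=cv2.imread("pics/top1.png")
cv2.imwrite("pics/both.png",np.hstack([cv2.resize(a,(400,300)),cv2.resize(b,(400,300))]))
print(arm.observe()["clock"])
E
```

```text
pics
{'clock': np.float64(0.0), 'joints': array([ 1.194,  0.435,  0.025,  1.574, -0.012,  1.134, -0.075]), 'dq': array([-0.   ,  0.001, -0.   , -0.001, -0.001, -0.002, -0.001]), 'joint_efforts': array([-2.0000e-03, -6.6786e+01,  9.8400e-01, -3.1447e+01, -6.1000e-02,
        4.3000e-02,  0.0000e+00]), 'position': array([ 0.169, -0.601,  0.226]), 'ee_rot': array([-3.111e+00, -4.280e-01,  1.000e-03]), 'force': array([-0.316, -1.009,  0.5  ]), 'ft_torque': array([-0.019, -0.01 , -0.046]), 'gripper_force': np.float64(0.0), 'width': np.float64(1.001)}
scene [[456.9, 0.0, 256.2], [0.0, 456.9, 184.5], [0.0, 0.0, 1.0]] [[0.3779, 0.4923, -0.7842, 1.2981], [0.9257, -0.1866, 0.329, -0.3296], [0.0156, -0.8502, -0.5262, 0.5621], [0.0, 0.0, 0.0, 1.0]]
keeper [([123.7, 221.2], 0.88)]
keeper_hole [([117.6, 212.5], 0.58)]
seat [([324.3, 154.7], 0.91), ([320.5, 146.2], 0.29)]
seat_lips [([316.5, 147.0], 0.92), ([119.2, 215.7], 0.72)]
seat_entry [([321.6, 154.7], 0.65)]
seat_bore [([319.4, 146.5], 0.84), ([107.4, 272.5], 0.73)]
console [([332.5, 183.9], 0.84)]
weight [([190.8, 197.0], 0.76), ([318.2, 154.2], 0.36)]
bezel [([207.4, 237.2], 0.74)]
adapter [([106.7, 276.4], 0.81)]
bit_holder [([237.5, 288.7], 0.98)]
top [[477.8, 0.0, 254.4], [0.0, 477.8, 190.6], [0.0, 0.0, 1.0]] [[0.0202, -0.9884, 0.1504, 0.4318], [-0.9998, -0.0188, 0.0104, -0.0563], [-0.0075, -0.1506, -0.9886, 1.191], [0.0, 0.0, 0.0, 1.0]]
keeper [([354.4, 237.1], 0.58)]
keeper_hole [([356.5, 249.1], 0.65), ([293.1, 257.1], 0.55)]
seat [([174.1, 214.3], 0.65), ([173.8, 216.7], 0.24)]
seat_lips [([295.4, 250.8], 0.75), ([176.5, 218.1], 0.56)]
seat_entry [([177.0, 224.4], 0.63)]
seat_bore [([172.5, 218.0], 0.94)]
console [([162.8, 220.6], 0.92)]
weight [([354.1, 237.3], 0.67), ([162.6, 218.8], 0.57)]
bezel [([298.2, 189.2], 0.8)]
adapter [([371.5, 174.7], 0.47)]
bit_holder [([290.1, 129.7], 0.79)]
1.2
```

View pics/both.png

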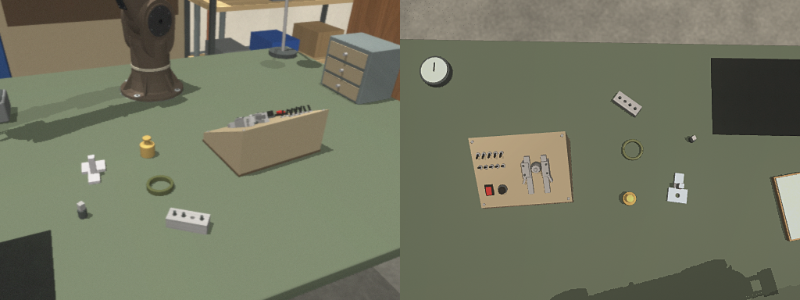

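Run:
```python
import cv2
t=cv2.imread("pics/top1.png")
cv2.imwrite("pics/topcrop.png",cv2.resize(t[110:310,100:400],(800,533),interpolation=cv2.INTER_CUBIC))
```

```text
(no output)
```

View pics/topcrop.png

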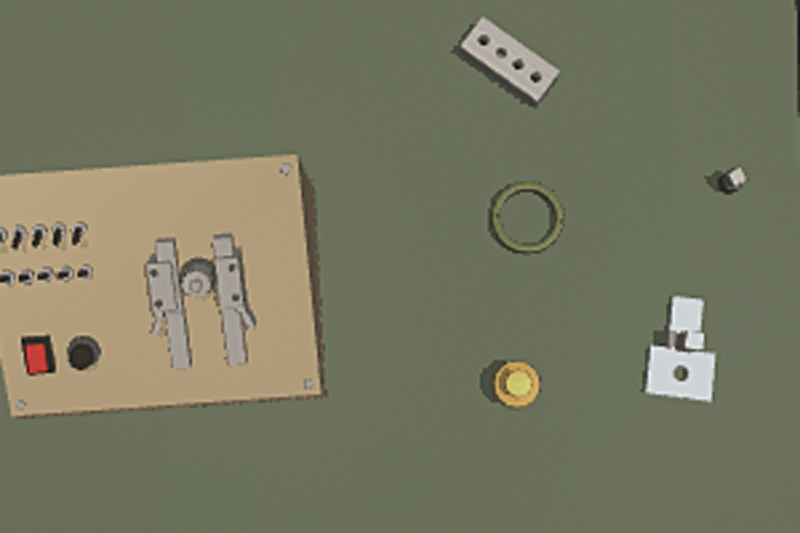

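Left, the scene view: the keeper is near the weight and the console is beyond. In the top view, the keeper's hole is at about (355,250) and its tongue end at (358,221), pointing away from the base. The guide is at about (175,218), with the plunger at its upper middle.

```bash
cat > h.py <<'E'
from cell import arm
import numpy as np, cv2
def ray(C,p):
    K,T=np.array(C["K"]),np.array(C["T"]); d=T[:3,:3]@np.linalg.solve(K,[p[0],p[1],1]); return T[:3,3],d/np.linalg.norm(d)
def onplane(C,p,z):
    o,d=ray(C,p); return o+d*(z-o[2])/d[2]
def tri(obs):
    A=np.zeros((3,3));b=np.zeros(3)
    for C,p in obs:
        o,d=ray(C,p);M=np.eye(3)-np.outer(d,d);A+=M;b+=M@o
    return np.linalg.solve(A,b)
def proj(C,P):
    K,T=np.array(C["K"]),np.array(C["T"]);P=np.atleast_2d(P);c=(P-T[:3,3])@T[:3,:3];q=c@K.T;return q[:,:2]/q[:,2:]
def best(c,q,f="place_of",n=1):
    return [(np.array(d["point"])*[512,384],d["conf"]) for d in getattr(arm,f)(c,q)[:n]]
E
python3 - <<'E'
from h import *
S,T=arm.calibration("scene"),arm.calibration("top")
cr=lambda u,v:(100+u*.375,110+v*200/533)
h=onplane(T,cr(681,373),.008); t=onplane(T,cr(688.5,296.5),.008)
d=t-h; print("hole",h,"tip",t,np.linalg.norm(d),np.degrees(np.arctan2(d[1],d[0]))); print("origin",h+d*28/70)
print("handle top",onplane(T,cr(694,341),.056))
print("bore",tri([(S,(319.4,146.5)),(T,(172.5,218))]),"lips",tri([(S,(316.5,147)),(T,(176.5,218.1))]),"console",tri([(S,(332.5,183.9)),(T,(162.8,220.6))]))
for n,p in dict(L0=(181,367),L1=(165,238),R0=(236,363),R1=(223,235)).items(): 
    print(n,[np.round(onplane(T,cr(*p),z),4).tolist() for z in (.05,.1)])
for q,z in (("weight",.0),("bezel",0),("adapter",0),("bit_holder",0)):
    print(q,[np.round(onplane(S,p,z),3) for p,c in best("scene",q)])
s=arm.observe();from scipy.spatial.transform import Rotation as R
print(np.round(R.from_rotvec(s["ee_rot"]).as_matrix(),3),s["position"])
W=arm.calibration("wrist");M=np.eye(4);M[:3,:3]=R.from_rotvec(s["ee_rot"]).as_matrix();M[:3,3]=s["position"]
print(np.round(np.linalg.inv(M)@np.array(W["T"]),3),np.round(W["K"],1))
E
```

```text
hole [ 0.4692783  -0.29450555  0.008     ] tip [ 0.54001492 -0.30227533  0.008     ] 0.07116206577679103 -6.26828971590557
origin [ 0.49757295 -0.29761346  0.008     ]
handle top [ 0.49617226 -0.29666673  0.056     ]
bore [0.52985205 0.13987651 0.11150289] lips [0.53015886 0.1315373  0.11179346] console [0.53249384 0.18288614 0.00794659]
L0 [[0.4644, 0.1585, 0.05], [0.4629, 0.1491, 0.1]]
L1 [[0.58, 0.1785, 0.05], [0.5735, 0.1683, 0.1]]
R0 [[0.4689, 0.1097, 0.05], [0.4673, 0.1024, 0.1]]
R1 [[0.5838, 0.1261, 0.05], [0.5771, 0.1181, 0.1]]
weight [array([ 0.458, -0.135,  0.   ])]
bezel [array([ 0.609, -0.142,  0.   ])]
adapter [array([ 0.651, -0.339,  0.   ])]
bit_holder [array([ 0.762, -0.136,  0.   ])]
[[ 0.963  0.27  -0.   ]
 [ 0.27  -0.963 -0.   ]
 [-0.     0.    -1.   ]] [ 0.16896146 -0.60172087  0.22674213]
[[ 0.    -0.968 -0.249  0.067]
 [ 1.    -0.     0.001  0.   ]
 [-0.001 -0.249  0.968 -0.158]
 [ 0.     0.     0.     1.   ]] [[317.3   0.  255.5]
 [  0.  317.3 194.2]
 [  0.    0.    1. ]]
```

move_arm([
  {"tx": 0.0442,"ty": -0.0228},
  {"tx": 0.0442,"ty": -0.0228},
  {"tx": 0.0442,"ty": -0.0228},
  {"tx": 0.0442,"ty": -0.0228},
  {"tx": 0.0442,"ty": -0.0228},
  {"tx": 0.0442,"ty": -0.0228},
  {"tx": 0.0442,"ty": -0.0228},
  {"tx": 0.0442,"ty": -0.0228},
  {"tx": 0.0442,"ty": -0.0228},
  {"tz": 0.04,"twist": 0.081},
  {"tz": 0.03,"twist": 0.081},
  {"twist": 0.081},
], gripper=-1)

```text
invalid input
```

Run:
```python
from h import *
from scipy.spatial.transform import Rotation as R
s=arm.observe();W=arm.calibration("wrist");im=arm.get_image("wrist");cv2.imwrite("pics/w1.png",im[:,:,::-1])
Rm=R.from_rotvec(s["ee_rot"]).as_matrix();print(s["clock"],s["position"],np.degrees(np.arctan2(Rm[1,0],Rm[0,0])),Rm[2].round(3))
k=best("wrist","keeper");h=best("wrist","keeper_hole");print(k,h)
for p,c in k+h: print(onplane(W,p,0))
k0=np.array([.4975,-.2972,0]);print(proj(W,[k0,[.4692,-.2945,.008],[.540,-.3023,.008],[.4975,-.2972,.056]]))
```

```text
1.4 [ 0.16896146 -0.60172087  0.22674213] 15.683480910642745 [-0.  0. -1.]
[] []
[[  31.18979667 -261.6188833 ]
 [  19.04945689 -233.03312934]
 [  35.82398929 -333.30678901]
 [ -20.30206256 -347.62467737]]
```

View pics/w1.png

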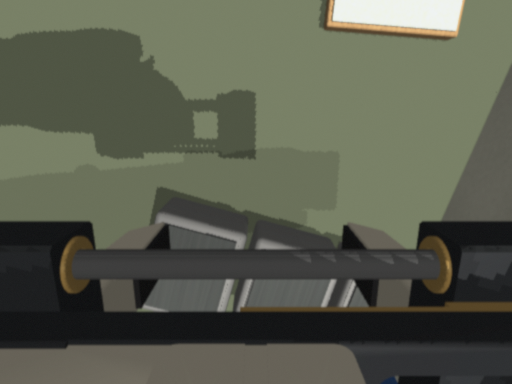

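The wrist view shows the gripper fingers at the bottom and no keeper, because the move was refused. I'll resend it with all four keys in every row.

move_arm([
  {"tx": 0.0442,"ty": -0.0228,"tz": 0,"twist": 0},
  {"tx": 0.0442,"ty": -0.0228,"tz": 0,"twist": 0},
  {"tx": 0.0442,"ty": -0.0228,"tz": 0,"twist": 0},
  {"tx": 0.0442,"ty": -0.0228,"tz": 0,"twist": 0},
  {"tx": 0.0442,"ty": -0.0228,"tz": 0,"twist": 0},
  {"tx": 0.0442,"ty": -0.0228,"tz": 0,"twist": 0},
  {"tx": 0.0442,"ty": -0.0228,"tz": 0,"twist": 0},
  {"tx": 0.0442,"ty": -0.0228,"tz": 0,"twist": 0},
  {"tx": 0.0442,"ty": -0.0228,"tz": 0,"twist": 0},
  {"tx": 0,"ty": 0,"tz": 0.04,"twist": 0.081},
  {"tx": 0,"ty": 0,"tz": 0.03,"twist": 0.081},
  {"tx": 0,"ty": 0,"tz": 0,"twist": 0.081},
], gripper=-1, squeeze=20)

```text
clock: 2.75
position: [0.4943, -0.295, 0.1526]
ee_rot: [-3.134, 0.176, 0.01]
force: [-0.4, -0.0, 0.9]
width: 1.0
gripper_force: 0.0
```

Run:
```python
from h import *
from scipy.spatial.transform import Rotation as R
s=arm.observe();W=arm.calibration("wrist");im=arm.get_image("wrist");cv2.imwrite("pics/w2.png",im[:,:,::-1])
Rm=R.from_rotvec(s["ee_rot"]).as_matrix();print(s["clock"],s["position"],np.degrees(np.arctan2(Rm[1,0],Rm[0,0])),Rm[2].round(3))
k=best("wrist","keeper");h=best("wrist","keeper_hole");print(k,h)
for p,c in k+h: print(onplane(W,p,0))
k0=np.array([.4975,-.2972,0]);print(proj(W,[k0,[.4692,-.2945,.008],[.540,-.3023,.008],[.4975,-.2972,.056]]))
```

```text
2.75 [ 0.49428573 -0.29502976  0.15255289] -6.424996089243559 [-0.007 -0.002 -1.   ]
[(array([254.72  , 176.4864]), 0.83)] [(array([257.6896, 204.288 ]), 0.71)]
[ 0.49913548 -0.2948612   0.        ]
[ 0.47006268 -0.2946248   0.        ]
[[257.23199312 177.82739604]
 [257.70581523 207.42314435]
 [257.67392388 134.92753927]
 [257.52137256 191.73904311]]
```

View pics/w2.png

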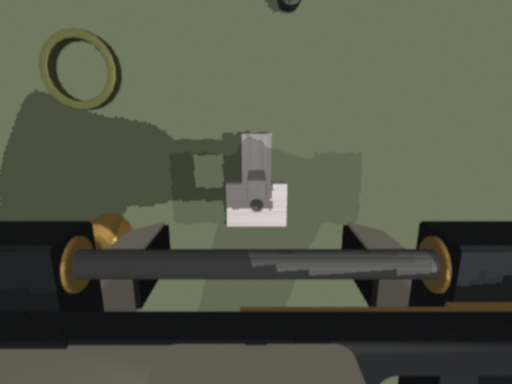

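Keeper is straight ahead in the wrist view (tongue end (257,134), hole (257,205)), as predicted. Descending to hold the upper handle.

move_arm([
  {"tx": 0.001,"ty": 0,"tz": 0.04,"twist": 0},
  {"tx": 0,"ty": 0,"tz": 0.04,"twist": 0},
  {"tx": 0,"ty": 0,"tz": 0.03,"twist": 0},
  {"tx": 0,"ty": 0,"tz": 0.02,"twist": 0},
  {"tx": 0,"ty": 0,"tz": 0,"twist": 0},
  {"tx": 0,"ty": 0,"tz": 0,"twist": 0},
])

```text
clock: 3.5
position: [0.4982, -0.2972, 0.0277]
ee_rot: [3.137, -0.167, 0.002]
force: [-0.5, 0.3, 0.4]
width: 1.008
gripper_force: 0.0
```

move_arm([
  {"tx": 0,"ty": 0,"tz": 0,"twist": 0},
  {"tx": 0,"ty": 0,"tz": 0,"twist": 0},
  {"tx": 0,"ty": 0,"tz": 0,"twist": 0},
  {"tx": 0,"ty": 0,"tz": 0,"twist": 0},
  {"tx": 0,"ty": 0,"tz": 0,"twist": 0},
  {"tx": 0,"ty": 0,"tz": 0,"twist": 0},
], gripper=1, squeeze=20)

```text
clock: 4.1
position: [0.4975, -0.2968, 0.0268]
ee_rot: [3.137, -0.169, 0.0]
force: [0.1, -0.3, -0.7]
width: 0.526
gripper_force: 0.0
```

move_arm([
  {"tx": 0,"ty": 0,"tz": 0,"twist": 0},
  {"tx": 0,"ty": 0,"tz": 0,"twist": 0},
  {"tx": 0,"ty": 0,"tz": 0,"twist": 0},
  {"tx": 0,"ty": 0,"tz": 0,"twist": 0},
  {"tx": 0,"ty": 0,"tz": 0,"twist": 0},
  {"tx": 0,"ty": 0,"tz": 0,"twist": 0},
  {"tx": 0,"ty": 0,"tz": -0.01,"twist": 0},
  {"tx": 0,"ty": 0,"tz": -0.03,"twist": 0},
  {"tx": 0,"ty": 0,"tz": -0.04,"twist": 0},
  {"tx": 0,"ty": 0,"tz": -0.04,"twist": 0},
  {"tx": 0,"ty": 0,"tz": -0.04,"twist": 0},
  {"tx": 0,"ty": 0,"tz": -0.02,"twist": 0},
])

```text
clock: 5.3
position: [0.4985, -0.2974, 0.2112]
ee_rot: [3.135, -0.17, 0.007]
force: [-0.1, -0.6, -2.7]
width: 0.174
gripper_force: 20.0
```

Run:
```python
from h import *
from scipy.optimize import least_squares
T,S=arm.calibration("top"),arm.calibration("scene")
cr=lambda u,v:(100+u*.375,110+v*200/533)
c28,s28=np.cos(np.radians(28)),np.sin(np.radians(28))
def seat2w(q,P):
    x,y,z=np.array(P,float).T; a=q[3]; u=x*c28-z*s28; w=x*s28+z*c28
    return np.c_[q[0]+u*np.cos(a)-y*np.sin(a),q[1]+u*np.sin(a)+y*np.cos(a),q[2]+w]
# rail end corners at top plane z=0 (centre of the rail ends)
P=[(-85,24.75,0),(35,24.75,0),(-85,-24.75,0),(35,-24.75,0)]
pix=np.array([cr(181,367),cr(165,238),cr(236,363),cr(223,235)])
# low end: seat height fixed by the console: panel height at seat
P=np.array(P)/1000
r=least_squares(lambda q:np.r_[(proj(T,seat2w(q,P))-pix).ravel()],[.52,.13,.095,.1])
print(r.x,np.degrees(r.x[3]),r.fun.round(2))
q=r.x
print("bore T",proj(T,seat2w(q,[(0,0,.018)])),"S",proj(S,seat2w(q,[(0,0,.018)])))
im=cv2.imread("pics/scene1.png");c=im[90:210,250:410];cv2.imwrite("pics/sc.png",cv2.resize(c,(800,600),interpolation=cv2.INTER_CUBIC))
```

```text
[0.54111714 0.13654966 0.10788549 0.07359999] 4.21696876151595 [-0.22 -0.26 -0.12  0.1   0.29  0.1   0.05  0.05]
bore T [[173.24456388 216.2076387 ]] S [[318.81336969 142.27457366]]
```

View pics/sc.png

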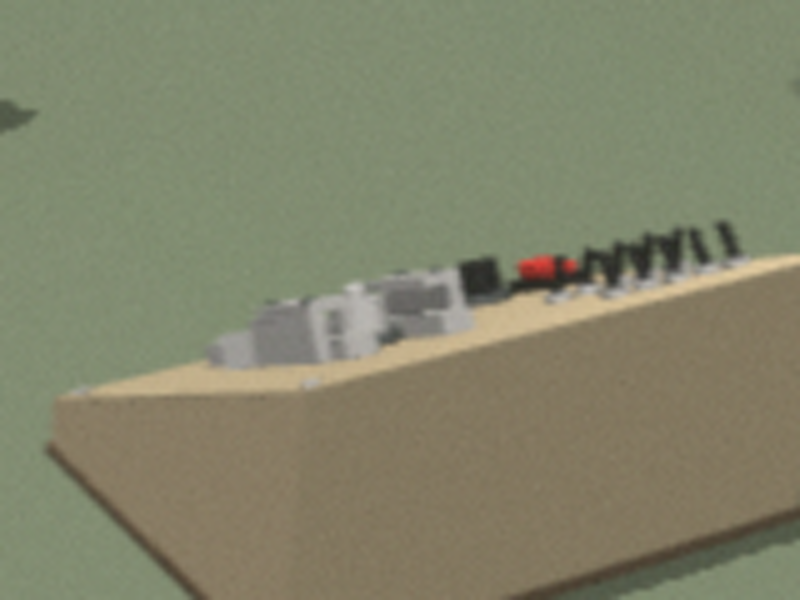

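The keeper is held. The scene crop shows the guide edge-on from behind the console, with the panel's back edge from (60,400) to (310,385). I'll settle the seat height from the console's geometry.

```bash
cat > seat.py <<'E'
from h import *
c28,s28=np.cos(np.radians(28)),np.sin(np.radians(28))
def seat2w(q,P):
    x,y,z=np.array(P,float).T; a=q[3]; u=x*c28-z*s28; w=x*s28+z*c28
    return np.c_[q[0]+u*np.cos(a)-y*np.sin(a),q[1]+u*np.sin(a)+y*np.cos(a),q[2]+w]
E
python3 - <<'E'
from seat import *
from scipy.optimize import least_squares
T,S=arm.calibration("top"),arm.calibration("scene")
cr=lambda u,v:(100+u*.375,110+v*200/533)
sc=lambda u,v:(250+u/5,90+v/5)
P=np.array([(-85,24.75,0),(35,24.75,0),(-85,-24.75,0),(35,-24.75,0)])/1000
pix=np.array([cr(181,367),cr(165,238),cr(236,363),cr(223,235)])
def con2w(c,P):
    x,y,z=np.array(P,float).T;return np.c_[c[0]+x*np.cos(c[2])-y*np.sin(c[2]),c[1]+x*np.sin(c[2])+y*np.cos(c[2]),z]
# console: back right top, front right top, back left/right bits
CT=np.array([(.1,-.14,.136),(-.1,-.14,.03)]); pT=np.array([cr(298,155),cr(324,395)])
CS=np.array([(.1,-.14,.136),(.1,-.14,.136)])
def panelz(c,q):  # seat origin from console
    X=q[4]; zc=.083+X*np.tan(np.radians(28))+.010/c28
    # origin = panel foot at X' plus 10 mm normal
    p=con2w(c,[(X,-.045,zc)])[0]; return p
def f(v):
    c=v[:3];X=v[3]
    p=panelz(c,[0,0,0,0,X]);q=np.r_[p,c[2]]
    return np.r_[(proj(T,seat2w(q,P))-pix).ravel(),(proj(T,con2w(c,CT))-pT).ravel()]
r=least_squares(f,[.53,.18,.07,.0]);v=r.x;q=np.r_[panelz(v[:3],[0,0,0,0,v[3]]),v[2]]
print(v,"seat",q,np.degrees(q[3]),r.fun.round(2))
print("bore T",proj(T,seat2w(q,[(0,0,.018)])),"S",proj(S,seat2w(q,[(0,0,.018)])))
print("scene corners",(proj(S,con2w(v,[(.1,-.14,.136),(-.1,-.14,.03),(.1,.14,.136)]))-[250,90])*5)
print("rail ends scene",(proj(S,seat2w(q,np.r_[P[1:2],P[3:]]))-[250,90])*5)
# z-profile of shaft pixel: nose at seat z=18, find x along slope from top view network
for name,p in (("net",(172.5,218)),("eye",cr(197,285))):
    g=least_squares(lambda t:(proj(T,seat2w(q,[(t[0],t[1],.018)]))[0]-p),[0,0]).x;print(name,g)
np.save("q.npy",q)
E
```

```text
[0.52942682 0.18214555 0.08918028 0.00849927] seat [0.54190011 0.13808134 0.09884484 0.08918028] 5.109653849831843 [ 0.36 -0.34 -0.19  0.46  0.69 -0.31 -0.21  0.07  0.13  0.08 -0.8   0.04]
bore T [[173.3437306  216.23632095]] S [[319.19460009 146.08350845]]
scene corners [[290.24142013 387.8395064 ]
 [ 40.94223839 394.31129689]
 [843.05202814 246.94789345]]
rail ends scene [[446.96541712 305.92687102]
 [349.71406967 329.84245111]]
net [-0.00414475  0.00241593]
eye [-0.00180366 -0.00098739]
```

Seat origin is about (0.542, 0.138, 0.099) with yaw near 5°, and both cameras agree. Carrying the keeper over and turning it.

move_arm([
  {"tx": -0.0049,"ty": -0.0429,"tz": 0,"twist": 0},
  {"tx": -0.0049,"ty": -0.0429,"tz": 0,"twist": 0},
  {"tx": -0.0049,"ty": -0.0429,"tz": 0,"twist": 0},
  {"tx": -0.0049,"ty": -0.0429,"tz": 0,"twist": 0},
  {"tx": -0.0049,"ty": -0.0429,"tz": 0,"twist": 0},
  {"tx": -0.0049,"ty": -0.0429,"tz": 0,"twist": 0},
  {"tx": -0.0049,"ty": -0.0429,"tz": 0,"twist": 0},
  {"tx": -0.0049,"ty": -0.0429,"tz": 0,"twist": 0},
  {"tx": -0.0049,"ty": -0.0429,"tz": 0,"twist": 0},
  {"tx": -0.0049,"ty": -0.0429,"tz": 0,"twist": -0.062},
  {"tx": 0,"ty": 0,"tz": 0,"twist": -0.062},
  {"tx": 0,"ty": 0,"tz": 0,"twist": 0},
])

```text
clock: 6.5
position: [0.4946, 0.1362, 0.2071]
ee_rot: [3.138, 0.143, 0.0]
force: [1.1, -1.6, -1.9]
width: 0.171
gripper_force: 20.0
```

Run:
```python
from seat import *
from scipy.spatial.transform import Rotation as R
s=arm.observe();W=arm.calibration("wrist");im=arm.get_image("wrist")
Rm=R.from_rotvec(s["ee_rot"]).as_matrix();print(s["clock"],s["position"],np.degrees(np.arctan2(Rm[1,0],Rm[0,0])))
print("pos in seat-yaw frame")
q=np.load("q.npy")
cols=[(-85,17,0),(-85,32.5,0),(35,17,0),(35,32.5,0)]
pts=np.array([(x,sg*y,z) for x,y,z in cols for sg in (1,-1)]+[(0,0,18)])/1000.
px=proj(W,seat2w(q,pts));print(px.round(0).tolist())
b=best("wrist","seat_bore");print(b,best("wrist","seat_lips"))
for i,c in b:
    from scipy.optimize import least_squares
    print(least_squares(lambda t:(proj(W,seat2w(q,[(t[0],t[1],.018)]))[0]-i),[0,0]).x)
big=cv2.resize(im[:,:,::-1].copy(),(768,576),interpolation=cv2.INTER_CUBIC)
for p in px: cv2.drawMarker(big,tuple(int(v*1.5) for v in p),(0,0,255),cv2.MARKER_CROSS,8,1)
cv2.imwrite("pics/w3.png",big)
```

```text
6.5 [0.49459811 0.1361568  0.20713297] 5.2206120361563615
pos in seat-yaw frame
[[240.0, 210.0], [274.0, 210.0], [225.0, 210.0], [289.0, 210.0], [236.0, 98.0], [281.0, 98.0], [215.0, 98.0], [301.0, 98.0], [258.0, 150.0]]
[(array([252.8256, 148.1088]), 0.68)] [(array([259.0208, 145.3056]), 0.57)]
[0.00189493 0.00395525]
```

View pics/w3.png

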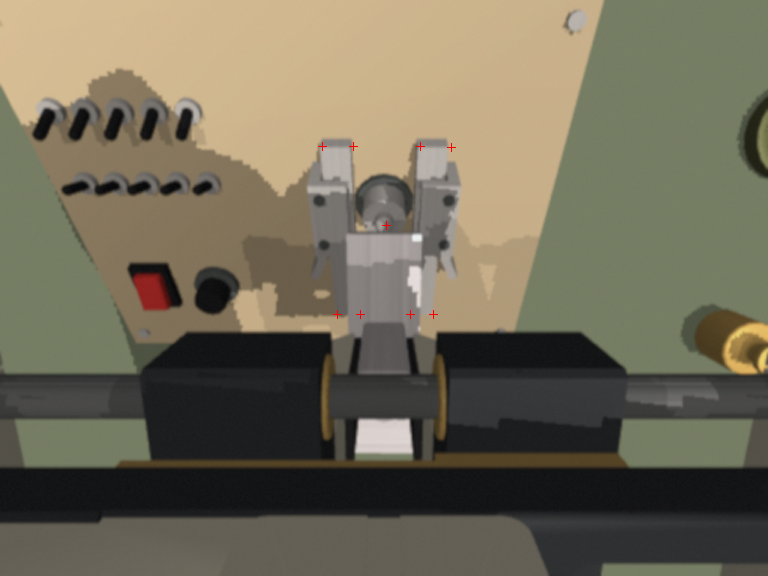

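The view from above shows the tongue, the rails and the plunger nose all centred on column 384, so the keeper is aligned across and in yaw. The nose is at (383,224), just past the tongue tip. Lowering now.

move_arm([
  {"tx": 0.002,"ty": 0,"tz": 0.025,"twist": 0},
  {"tx": 0,"ty": 0,"tz": 0.025,"twist": 0},
  {"tx": 0,"ty": 0,"tz": 0.01,"twist": 0},
  {"tx": 0,"ty": 0,"tz": 0.005,"twist": 0},
  {"tx": 0,"ty": 0,"tz": 0.005,"twist": 0},
  {"tx": 0,"ty": 0,"tz": 0,"twist": 0},
])

```text
clock: 7.25
position: [0.4979, 0.1346, 0.1373]
ee_rot: [3.138, 0.134, 0.002]
force: [-0.2, -3.4, 1.7]
width: 0.171
gripper_force: 20.0
```

move_arm([
  {"tx": 0,"ty": 0,"tz": 0.005,"twist": 0},
  {"tx": 0,"ty": 0,"tz": 0.005,"twist": 0},
  {"tx": 0,"ty": 0,"tz": 0,"twist": 0},
])

```text
clock: 7.55
position: [0.4969, 0.135, 0.1265]
ee_rot: [3.138, 0.136, -0.0]
force: [-0.7, -3.6, 4.4]
width: 0.17
gripper_force: 20.0
```

move_arm([
  {"tx": 0,"ty": 0,"tz": 0.005,"twist": 0},
  {"tx": 0,"ty": 0,"tz": 0.003,"twist": 0},
  {"tx": 0,"ty": 0,"tz": 0,"twist": 0},
])

```text
clock: 7.85
position: [0.4963, 0.135, 0.1183]
ee_rot: [3.138, 0.136, -0.002]
force: [-2.1, -3.1, 4.9]
width: 0.172
gripper_force: 20.0
```

Run:
```python
from h import *
im=arm.get_image("wrist")[:,:,::-1];sc=arm.get_image("scene")[:,:,::-1]
a=cv2.resize(im[60:320,160:360],(400,520),interpolation=cv2.INTER_CUBIC);b=cv2.resize(sc[60:190,260:360],(400,520),interpolation=cv2.INTER_CUBIC)
cv2.imwrite("pics/w4.png",np.hstack([a,b]));s=arm.observe();print(s["clock"],s["position"],s["force"],s["ft_torque"])
```

```text
7.95 [0.4962889  0.13501493 0.11853834] [-2.52099103 -3.24803172  4.88694007] [-0.81613048  0.43919461 -0.15745779]
```

View pics/w4.png

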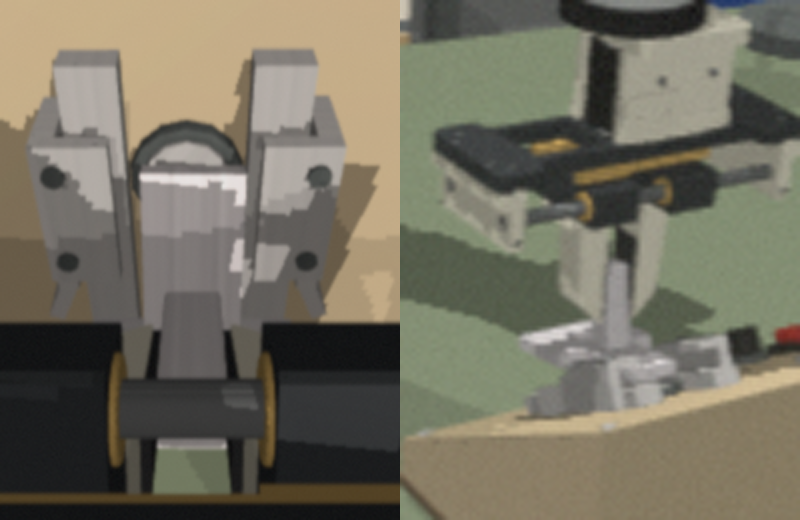

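The tongue sits over the plunger between the rails, about 1 mm to the right of centre. Trimming and pressing on.

move_arm([
  {"tx": 0,"ty": -0.001,"tz": 0.004,"twist": 0},
  {"tx": 0,"ty": 0,"tz": 0,"twist": 0},
], squeeze=25)

```text
clock: 8.15
position: [0.4969, 0.1358, 0.1147]
ee_rot: [3.138, 0.136, -0.0]
force: [-1.8, -4.5, 6.5]
width: 0.175
gripper_force: 25.0
```

move_arm([
  {"tx": 0,"ty": 0,"tz": 0.003,"twist": 0},
  {"tx": 0,"ty": 0,"tz": 0,"twist": 0},
])

```text
clock: 8.35
position: [0.4968, 0.1358, 0.1117]
ee_rot: [3.138, 0.136, -0.001]
force: [-1.7, -3.5, 7.0]
width: 0.171
gripper_force: 25.0
```

move_arm([
  {"tx": 0,"ty": 0,"tz": 0.003,"twist": 0},
  {"tx": 0,"ty": 0,"tz": 0,"twist": 0},
])

```text
clock: 8.55
position: [0.4958, 0.1356, 0.1085]
ee_rot: [3.138, 0.136, -0.003]
force: [-4.8, -4.0, 6.7]
width: 0.174
gripper_force: 25.0
```

move_arm([
  {"tx": 0,"ty": 0,"tz": 0.003,"twist": 0},
  {"tx": 0,"ty": 0,"tz": 0,"twist": 0},
])

```text
clock: 8.75
position: [0.495, 0.1355, 0.1053]
ee_rot: [3.137, 0.136, -0.006]
force: [-6.2, -4.1, 6.8]
width: 0.171
gripper_force: 25.0
```

move_arm([
  {"tx": 0,"ty": 0,"tz": 0.002,"twist": 0},
  {"tx": 0,"ty": 0,"tz": 0,"twist": 0},
])

```text
clock: 8.95
position: [0.4946, 0.1354, 0.1032]
ee_rot: [3.137, 0.136, -0.007]
force: [-8.4, -4.9, 7.5]
width: 0.172
gripper_force: 25.0
```

Run:
```python
from h import *
im=arm.get_image("wrist")[:,:,::-1];sc=arm.get_image("scene")[:,:,::-1]
a=cv2.resize(im[60:320,160:360],(400,520),interpolation=cv2.INTER_CUBIC);b=cv2.resize(sc[100:187,277:344],(400,520),interpolation=cv2.INTER_CUBIC)
cv2.imwrite("pics/w5.png",np.hstack([a,b]));s=arm.observe();print(s["clock"],s["position"],s["force"],s["ft_torque"])
```

```text
9.05 [0.49462441 0.13542148 0.10323152] [-7.45523546 -4.37911554  7.23589294] [-1.06470545  1.40260487 -0.19698808]
```

View pics/w5.png

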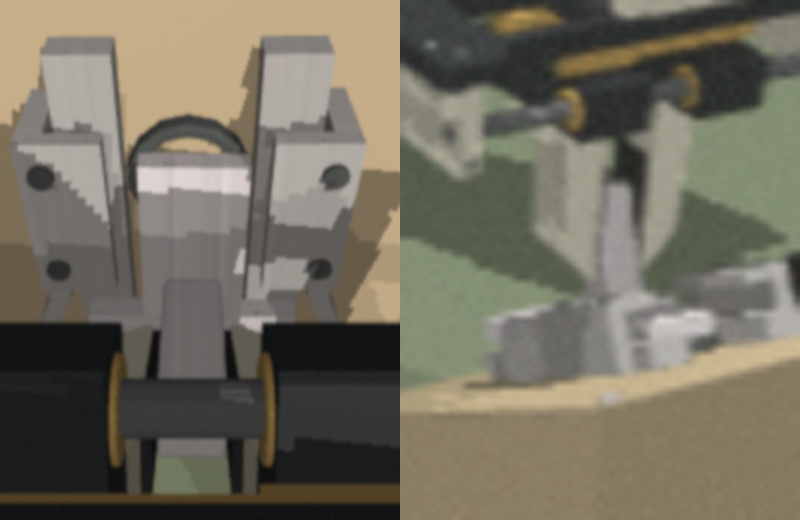

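The wings now show at (115,310), just below the flared guides. The tongue tip's row and width give a pitch of about 20° instead of 28°, so the tail is still a little high. I'll ease the grip so the spring can turn the keeper flat in the pads.

move_arm([
  {"tx": 0,"ty": 0,"tz": 0,"twist": 0},
  {"tx": 0,"ty": 0,"tz": 0,"twist": 0},
], squeeze=15)

```text
clock: 9.25
position: [0.4946, 0.1355, 0.1032]
ee_rot: [3.137, 0.136, -0.007]
force: [-6.7, -4.6, 5.8]
width: 0.175
gripper_force: 15.0
```

move_arm([
  {"tx": 0,"ty": 0,"tz": 0,"twist": 0},
  {"tx": 0,"ty": 0,"tz": 0,"twist": 0},
], squeeze=11)

```text
clock: 9.45
position: [0.4946, 0.1356, 0.1031]
ee_rot: [3.137, 0.137, -0.007]
force: [-7.0, -4.1, 5.2]
width: 0.174
gripper_force: 11.0
```

```bash
cat > tip.py <<'E'
from h import *
# tongue tip rows predicted for pitch, and the measured brightness profile down the tongue's middle
im=arm.get_image("wrist");cv2.imwrite("pics/last.png",im[:,:,::-1]);s=arm.observe()
print(s["clock"],s["position"].round(4),s["force"].round(1),s["ft_torque"].round(2))
g=im[:,:,:].mean(2);print("rows 120-160",g[120:160,243:270].mean(1).round(0).astype(int).tolist())
for r in (145,155): print(r,g[r,215:300].round(0).astype(int).tolist())
for th in (16,20,24,28,32):
    t=np.radians(th);o=[]
    for z in (8,0):
        f=42*np.cos(t)+(46-z)*np.sin(t);u=42*np.sin(t)-(46-z)*np.cos(t)
        rx,rz=f-67,-19-u+158;d=-rx*.249+rz*.968;y=-rx*.968-rz*.249;o+=[round(194.2+317.3*y/d,1),round(317.3*28/d,1)]
    print(th,o)
E
python3 tip.py
```

```text
9.5 [0.4945 0.1357 0.1031] [-6.5 -3.3  2.6] [-0.87  1.4  -0.19]
rows 120-160 [64, 62, 67, 74, 81, 84, 82, 82, 89, 111, 134, 148, 156, 160, 152, 137, 131, 134, 137, 137, 136, 135, 138, 159, 189, 207, 210, 211, 210, 210, 210, 210, 210, 206, 194, 173, 155, 145, 139, 138]
145 [152, 155, 163, 168, 168, 155, 109, 81, 73, 67, 56, 53, 59, 112, 183, 208, 212, 213, 214, 214, 214, 213, 211, 211, 210, 210, 208, 207, 206, 203, 201, 203, 208, 212, 213, 212, 211, 210, 212, 213, 210, 207, 207, 209, 209, 209, 206, 203, 202, 202, 202, 203, 203, 201, 199, 200, 201, 206, 210, 210, 205, 203, 201, 200, 200, 200, 200, 200, 196, 182, 139, 93, 73, 89, 107, 110, 111, 111, 109, 102, 87, 90, 132, 167, 175]
155 [142, 145, 129, 103, 92, 96, 98, 76, 68, 76, 68, 57, 55, 78, 133, 176, 187, 188, 190, 190, 195, 204, 208, 208, 209, 208, 206, 206, 204, 202, 200, 205, 210, 200, 161, 143, 143, 151, 154, 156, 154, 153, 154, 154, 154, 154, 161, 177, 182, 182, 183, 183, 183, 181, 182, 187, 203, 211, 213, 210, 207, 204, 202, 202, 202, 203, 206, 205, 204, 192, 144, 90, 85, 106, 112, 110, 111, 107, 96, 84, 89, 132, 167, 175, 176]
16 [np.float64(145.1), np.float64(54.6), np.float64(139.5), np.float64(52.4)]
20 [np.float64(142.6), np.float64(55.9), np.float64(135.9), np.float64(53.7)]
24 [np.float64(140.4), np.float64(57.4), np.float64(132.7), np.float64(55.1)]
28 [np.float64(138.8), np.float64(58.9), np.float64(130.0), np.float64(56.6)]
32 [np.float64(137.6), np.float64(60.4), np.float64(127.6), np.float64(58.3)]
```

The pitch hasn't changed, and the −x force shows the rails holding the keeper's bottom edge forward. Drawing the pads back should rotate the tail down.

move_arm([
  {"tx": -0.003,"ty": 0,"tz": 0,"twist": 0},
  {"tx": -0.002,"ty": 0,"tz": 0,"twist": 0},
  {"tx": 0,"ty": 0,"tz": 0,"twist": 0},
], squeeze=15)

```text
clock: 9.8
position: [0.4903, 0.1353, 0.1033]
ee_rot: [3.138, 0.136, -0.004]
force: [-5.1, -4.0, 3.6]
width: 0.173
gripper_force: 15.0
```

```bash
python3 tip.py | head -2
```

```text
9.85 [0.4903 0.1353 0.1033] [-5.  -3.4  3.6] [-0.88  0.87 -0.14]
rows 120-160 [93, 114, 137, 155, 165, 170, 172, 173, 173, 172, 168, 155, 136, 119, 120, 137, 148, 150, 150, 150, 150, 150, 153, 167, 188, 202, 204, 204, 205, 205, 204, 204, 204, 204, 204, 202, 193, 178, 163, 146]
```

The keeper moved with the pads without turning: pad friction is beating the soft spring. I'll set the 28° pitch against the hard panel instead, by pressing the keeper flat on the clear strip to the right of the guide, then coming back.

move_arm([
  {"tx": 0,"ty": 0,"tz": -0.02,"twist": 0},
  {"tx": 0,"ty": 0,"tz": -0.04,"twist": 0},
  {"tx": 0.009,"ty": 0.0186,"tz": 0,"twist": 0},
  {"tx": 0.009,"ty": 0.0186,"tz": 0,"twist": 0},
  {"tx": 0.009,"ty": 0.0186,"tz": 0,"twist": 0},
  {"tx": 0.009,"ty": 0.0186,"tz": 0,"twist": 0},
  {"tx": 0,"ty": 0,"tz": 0,"twist": 0},
  {"tx": 0,"ty": 0,"tz": 0.02,"twist": 0},
  {"tx": 0,"ty": 0,"tz": 0.018,"twist": 0},
  {"tx": 0,"ty": 0,"tz": 0,"twist": 0},
  {"tx": 0,"ty": 0,"tz": 0,"twist": 0},
], squeeze=15)

```text
clock: 10.95
position: [0.5338, 0.0656, 0.1257]
ee_rot: [-3.138, -0.138, 0.002]
force: [0.3, 0.1, -2.2]
width: 0.175
gripper_force: 15.0
```

move_arm([
  {"tx": 0,"ty": 0,"tz": 0.004,"twist": 0},
  {"tx": 0,"ty": 0,"tz": 0,"twist": 0},
])

```text
clock: 11.15
position: [0.5344, 0.0651, 0.122]
ee_rot: [-3.138, -0.137, -0.001]
force: [-0.1, -0.9, -2.0]
width: 0.172
gripper_force: 15.0
```

move_arm([
  {"tx": 0,"ty": 0,"tz": 0.003,"twist": 0},
  {"tx": 0,"ty": 0,"tz": 0,"twist": 0},
])

```text
clock: 11.35
position: [0.5342, 0.0648, 0.1187]
ee_rot: [3.139, 0.136, 0.0]
force: [-0.8, -0.2, -1.2]
width: 0.172
gripper_force: 15.0
```

move_arm([
  {"tx": 0,"ty": 0,"tz": 0.003,"twist": 0},
  {"tx": 0,"ty": 0,"tz": 0,"twist": 0},
])

```text
clock: 11.55
position: [0.5343, 0.0646, 0.1155]
ee_rot: [3.138, 0.136, 0.0]
force: [0.9, -0.3, -2.2]
width: 0.175
gripper_force: 15.0
```

```bash
python3 tip.py | head -2
```

```text
11.6 [0.5343 0.0646 0.1156] [ 0.6 -0.3 -0.8] [-0.05 -0.04  0.01]
rows 120-160 [174, 174, 174, 174, 174, 174, 174, 174, 174, 174, 172, 166, 150, 135, 134, 146, 155, 157, 157, 157, 157, 156, 159, 175, 198, 211, 214, 214, 214, 214, 214, 214, 214, 214, 214, 214, 212, 202, 180, 157]
```

move_arm([
  {"tx": 0,"ty": 0,"tz": 0.004,"twist": 0},
  {"tx": 0,"ty": 0,"tz": 0,"twist": 0},
])

```text
clock: 11.8
position: [0.5343, 0.0643, 0.1113]
ee_rot: [3.138, 0.136, -0.0]
force: [0.4, -1.3, -2.5]
width: 0.175
gripper_force: 15.0
```

move_arm([
  {"tx": 0,"ty": 0,"tz": 0.003,"twist": 0},
  {"tx": 0,"ty": 0,"tz": 0,"twist": 0},
])

```text
clock: 12.0
position: [0.5346, 0.0646, 0.1089]
ee_rot: [3.138, 0.136, 0.001]
force: [0.6, -2.3, 1.1]
width: 0.175
gripper_force: 15.0
```

move_arm([
  {"tx": 0,"ty": 0,"tz": 0.003,"twist": 0},
  {"tx": 0,"ty": 0,"tz": 0,"twist": 0},
])

```text
clock: 12.2
position: [0.5353, 0.0645, 0.107]
ee_rot: [3.138, 0.136, 0.004]
force: [-1.0, -3.5, 12.7]
width: 0.173
gripper_force: 15.0
```

```bash
python3 tip.py | head -2
```

```text
12.25 [0.5353 0.0645 0.107 ] [-1.1 -4.2 12.6] [-0.6   0.33  0.02]
rows 120-160 [173, 172, 173, 173, 172, 172, 173, 172, 173, 172, 172, 173, 172, 172, 172, 172, 169, 162, 157, 155, 155, 155, 155, 155, 156, 165, 187, 207, 213, 213, 213, 213, 213, 213, 213, 213, 213, 212, 210, 199]
```

Run:
```python
from h import *
im=arm.get_image("wrist")[:,:,::-1];sc=arm.get_image("scene")[:,:,::-1]
p=proj(arm.calibration("scene"),[arm.observe()["position"]])[0].astype(int);print(p)
x,y=p[0]-40,p[1]-35
a=cv2.resize(im[90:290,190:320],(338,520),interpolation=cv2.INTER_CUBIC);b=cv2.resize(sc[y:y+90,x:x+80],(462,520),interpolation=cv2.INTER_CUBIC)
cv2.imwrite("pics/w6.png",np.hstack([a,b]));print(x,y)
```

```text
[289 155]
249 120
```

View pics/w6.png

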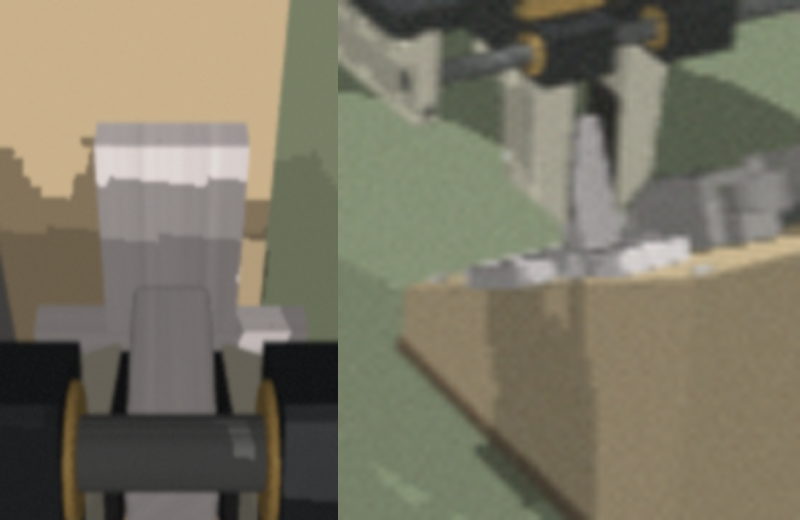

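Wrist view: tongue tip at (172,145) and wing front at (170,307) put the plate at about 28°, and the scene view shows it flat on the panel. This also calibrates the height: the rails contact should come at TCP z ≈ 0.102 at the entry. Returning to the guide.

move_arm([
  {"tx": 0,"ty": 0,"tz": -0.02,"twist": 0},
  {"tx": 0,"ty": 0,"tz": -0.04,"twist": 0},
  {"tx": -0.0078,"ty": -0.0188,"tz": 0,"twist": 0},
  {"tx": -0.0078,"ty": -0.0188,"tz": 0,"twist": 0},
  {"tx": -0.0077,"ty": -0.0187,"tz": 0,"twist": 0},
  {"tx": -0.0077,"ty": -0.0187,"tz": 0,"twist": 0},
  {"tx": 0,"ty": 0,"tz": 0,"twist": 0},
  {"tx": 0,"ty": 0,"tz": 0.02,"twist": 0},
  {"tx": 0,"ty": 0,"tz": 0.01,"twist": 0},
  {"tx": 0,"ty": 0,"tz": 0,"twist": 0},
  {"tx": 0,"ty": 0,"tz": 0,"twist": 0},
], squeeze=25)

```text
clock: 13.45
position: [0.4968, 0.1365, 0.1356]
ee_rot: [3.138, 0.136, -0.001]
force: [-0.0, -0.6, -1.6]
width: 0.173
gripper_force: 25.0
```

```bash
cat > rows.py <<'E'
from h import *
im=arm.get_image("wrist");cv2.imwrite("pics/last.png",im[:,:,::-1]);s=arm.observe()
print(s["clock"],s["position"].round(4),s["force"].round(1),s["ft_torque"].round(2))
g=im.mean(2);e=lambda v:[(i,int(d)) for i,d in enumerate(np.diff(cv2.GaussianBlur(v,(1,3),0).ravel())) if abs(d)>18]
for r in (95,102,120,150): print(r,[(190+i,d) for i,d in e(g[r-1:r+2,190:330].mean(0))])
E
python3 rows.py
```

```text
13.5 [0.4972 0.1367 0.136 ] [-0.4 -0.7 -2.1] [ 0.02  0.04 -0.  ]
95 [(225, 20), (226, 22), (280, -18), (281, -20), (286, 23)]
102 [(196, 18), (223, -19), (224, -22), (226, 23), (279, -20), (285, 22), (286, 34), (287, 18)]
120 [(198, 20), (225, -26), (277, -19), (284, 23), (285, 33)]
150 [(199, 26), (200, 23), (211, -18), (224, 22), (225, 37), (226, 33), (284, -22), (285, -32), (286, -25), (289, 30), (290, 25), (303, -20)]
```

Centred to within about 0.5 mm. Going down.

move_arm([
  {"tx": 0,"ty": 0,"tz": 0.008,"twist": 0},
  {"tx": 0,"ty": 0,"tz": 0.006,"twist": 0},
  {"tx": 0,"ty": 0,"tz": 0,"twist": 0},
])

```text
clock: 13.8
position: [0.4966, 0.1366, 0.1211]
ee_rot: [3.138, 0.136, -0.001]
force: [-1.0, -1.2, 0.5]
width: 0.172
gripper_force: 25.0
```

move_arm([
  {"tx": 0,"ty": 0,"tz": 0.006,"twist": 0},
  {"tx": 0,"ty": 0,"tz": 0.006,"twist": 0},
  {"tx": 0,"ty": 0,"tz": 0,"twist": 0},
])

```text
clock: 14.1
position: [0.4972, 0.137, 0.1094]
ee_rot: [-3.138, -0.136, -0.001]
force: [0.3, 0.0, 5.3]
width: 0.174
gripper_force: 25.0
```

move_arm([
  {"tx": 0,"ty": 0,"tz": 0.004,"twist": 0},
  {"tx": 0,"ty": 0,"tz": 0.003,"twist": 0},
  {"tx": 0,"ty": 0,"tz": 0,"twist": 0},
])

```text
clock: 14.4
position: [0.4974, 0.1371, 0.103]
ee_rot: [-3.138, -0.136, -0.002]
force: [0.2, 0.4, 6.1]
width: 0.172
gripper_force: 25.0
```

move_arm([
  {"tx": 0,"ty": 0,"tz": 0.002,"twist": 0},
  {"tx": 0,"ty": 0,"tz": 0,"twist": 0},
], squeeze=35)

```text
clock: 14.6
position: [0.4981, 0.1372, 0.1024]
ee_rot: [-3.138, -0.136, -0.004]
force: [-1.7, -2.2, 19.1]
width: 0.175
gripper_force: 35.0
```

move_arm([
  {"tx": 0,"ty": 0,"tz": 0.002,"twist": 0},
  {"tx": 0,"ty": 0,"tz": 0,"twist": 0},
])

```text
clock: 14.8
position: [0.4989, 0.1372, 0.1018]
ee_rot: [-3.138, -0.136, -0.007]
force: [-5.3, -3.4, 34.8]
width: 0.17
gripper_force: 35.0
```

```bash
python3 rows.py; python3 tip.py|sed -n 2p
```

```text
14.85 [0.4989 0.1372 0.1018] [-5.4 -4.2 33.7] [-0.69  1.16  0.09]
95 [(220, 27), (221, 19), (287, -20), (294, 21)]
102 [(217, -20), (218, -30), (220, 21), (221, 27), (285, -20), (293, 23), (294, 37), (295, 23)]
120 [(219, -26), (220, -23), (222, 21), (284, -20), (292, 31), (293, 33)]
150 [(213, -23), (221, -26), (222, -35), (224, 32), (225, 48), (226, 28), (284, -36), (285, -48), (286, -26), (299, 31), (300, 29)]
rows 120-160 [164, 165, 165, 165, 164, 159, 143, 113, 81, 62, 59, 63, 70, 77, 78, 72, 74, 105, 137, 146, 146, 146, 146, 146, 146, 149, 165, 188, 199, 201, 201, 201, 201, 201, 201, 201, 201, 200, 194, 182]
```

Hard contact at z ≈ 0.102 with over 30 N, as predicted: the plate is on the rails with the plunger pressed. Easing slightly and sliding up the slope.

move_arm([
  {"tx": 0,"ty": 0,"tz": -0.0015,"twist": 0},
  {"tx": 0.0035,"ty": 0,"tz": -0.0019,"twist": 0},
  {"tx": 0.0035,"ty": 0,"tz": -0.0019,"twist": 0},
  {"tx": 0,"ty": 0,"tz": 0,"twist": 0},
])

```text
clock: 15.3
position: [0.5015, 0.1371, 0.1034]
ee_rot: [3.138, 0.137, -0.007]
force: [-5.6, -0.5, 4.5]
width: 0.173
gripper_force: 35.0
```

move_arm([
  {"tx": 0.0035,"ty": 0,"tz": -0.0019,"twist": 0},
  {"tx": 0.0035,"ty": 0,"tz": -0.0019,"twist": 0},
  {"tx": 0,"ty": 0,"tz": 0,"twist": 0},
])

```text
clock: 15.6
position: [0.5081, 0.1375, 0.107]
ee_rot: [3.137, 0.137, -0.009]
force: [-6.3, -0.2, 4.0]
width: 0.175
gripper_force: 35.0
```

move_arm([
  {"tx": 0,"ty": 0,"tz": 0.001,"twist": 0},
  {"tx": 0.0035,"ty": 0,"tz": -0.0018,"twist": 0},
  {"tx": 0.0035,"ty": 0,"tz": -0.0018,"twist": 0},
  {"tx": 0,"ty": 0,"tz": 0,"twist": 0},
])

```text
clock: 16.0
position: [0.5129, 0.1379, 0.1093]
ee_rot: [3.136, 0.138, -0.015]
force: [-14.1, -2.0, 10.3]
width: 0.173
gripper_force: 35.0
```

move_arm([
  {"tx": 0.0035,"ty": 0,"tz": -0.0018,"twist": 0},
  {"tx": 0.0035,"ty": 0,"tz": -0.0018,"twist": 0},
  {"tx": 0,"ty": 0,"tz": 0,"twist": 0},
])

```text
clock: 16.3
position: [0.5193, 0.1384, 0.1127]
ee_rot: [3.136, 0.138, -0.017]
force: [-16.3, -1.3, 10.3]
width: 0.171
gripper_force: 35.0
```

Only friction so far (about 0.4), and the wings should be entering under the lips. Continuing.

move_arm([
  {"tx": 0.0035,"ty": 0,"tz": -0.0019,"twist": 0},
  {"tx": 0.0035,"ty": 0,"tz": -0.0019,"twist": 0},
  {"tx": 0,"ty": 0,"tz": 0,"twist": 0},
])

```text
clock: 16.6
position: [0.5266, 0.1391, 0.1165]
ee_rot: [3.136, 0.138, -0.016]
force: [-14.4, -2.1, 9.1]
width: 0.173
gripper_force: 35.0
```

move_arm([
  {"tx": 0.0035,"ty": 0,"tz": -0.0019,"twist": 0},
  {"tx": 0.0035,"ty": 0,"tz": -0.0019,"twist": 0},
  {"tx": 0,"ty": 0,"tz": 0,"twist": 0},
])

```text
clock: 16.9
position: [0.5339, 0.1398, 0.1204]
ee_rot: [3.136, 0.138, -0.015]
force: [-13.4, -1.3, 9.3]
width: 0.172
gripper_force: 35.0
```

move_arm([
  {"tx": 0.0035,"ty": 0,"tz": -0.0019,"twist": 0},
  {"tx": 0,"ty": 0,"tz": 0,"twist": 0},
])

```text
clock: 17.1
position: [0.5375, 0.1401, 0.1223]
ee_rot: [3.136, 0.138, -0.014]
force: [-13.1, -1.4, 8.6]
width: 0.172
gripper_force: 35.0
```

move_arm([
  {"tx": 0.0025,"ty": 0,"tz": -0.0013,"twist": 0},
  {"tx": 0.002,"ty": 0,"tz": -0.0011,"twist": 0},
  {"tx": 0,"ty": 0,"tz": 0,"twist": 0},
])

```text
clock: 17.4
position: [0.5421, 0.1406, 0.1246]
ee_rot: [3.137, 0.138, -0.014]
force: [-12.0, -0.4, 8.0]
width: 0.172
gripper_force: 35.0
```

move_arm([
  {"tx": 0.002,"ty": 0,"tz": -0.0011,"twist": 0},
  {"tx": 0,"ty": 0,"tz": 0,"twist": 0},
])

```text
clock: 17.6
position: [0.5442, 0.1408, 0.1258]
ee_rot: [3.137, 0.138, -0.014]
force: [-11.2, -1.4, 8.0]
width: 0.171
gripper_force: 35.0
```

move_arm([
  {"tx": 0.002,"ty": 0,"tz": -0.0011,"twist": 0},
  {"tx": 0,"ty": 0,"tz": 0,"twist": 0},
])

```text
clock: 17.8
position: [0.547, 0.141, 0.1272]
ee_rot: [3.137, 0.137, -0.011]
force: [-10.1, -1.2, 6.9]
width: 0.174
gripper_force: 35.0
```

move_arm([
  {"tx": 0.002,"ty": 0,"tz": -0.001,"twist": 0},
  {"tx": 0,"ty": 0,"tz": 0,"twist": 0},
])

```text
clock: 18.0
position: [0.5483, 0.1412, 0.1279]
ee_rot: [3.137, 0.138, -0.013]
force: [-11.3, -0.2, 6.4]
width: 0.169
gripper_force: 35.0
```

move_arm([
  {"tx": 0.002,"ty": 0,"tz": -0.001,"twist": 0},
  {"tx": 0,"ty": 0,"tz": 0,"twist": 0},
])

```text
clock: 18.2
position: [0.5499, 0.1413, 0.1286]
ee_rot: [3.137, 0.138, -0.015]
force: [-11.4, -1.0, 5.0]
width: 0.169
gripper_force: 35.0
```

move_arm([
  {"tx": 0.002,"ty": 0,"tz": -0.001,"twist": 0},
  {"tx": 0,"ty": 0,"tz": 0,"twist": 0},
])

```text
clock: 18.4
position: [0.5511, 0.1414, 0.1289]
ee_rot: [3.136, 0.138, -0.018]
force: [-12.1, -0.0, 0.9]
width: 0.17
gripper_force: 35.0
```

move_arm([
  {"tx": 0.002,"ty": 0,"tz": -0.001,"twist": 0},
  {"tx": 0,"ty": 0,"tz": 0,"twist": 0},
])

```text
clock: 18.6
position: [0.5515, 0.1414, 0.129]
ee_rot: [3.136, 0.138, -0.023]
force: [-14.3, -0.2, -1.5]
width: 0.168
gripper_force: 35.0
```

move_arm([
  {"tx": 0.002,"ty": 0,"tz": -0.001,"twist": 0},
  {"tx": 0,"ty": 0,"tz": 0,"twist": 0},
])

```text
clock: 18.8
position: [0.5517, 0.1414, 0.129]
ee_rot: [3.135, 0.139, -0.028]
force: [-19.0, -0.7, -5.3]
width: 0.173
gripper_force: 35.0
```

```bash
python3 rows.py | head -1
python3 - <<'E'
from h import *
im=cv2.imread("pics/last.png");sc=arm.get_image("scene")[:,:,::-1];tp=arm.get_image("top")[:,:,::-1]
a=cv2.resize(im[70:330,190:320],(270,540),interpolation=cv2.INTER_CUBIC);b=cv2.resize(sc[100:190,275:364],(530,540),interpolation=cv2.INTER_CUBIC)
cv2.imwrite("pics/w7.png",np.hstack([a,b]))
E
```

```text
18.85 [0.5517 0.1414 0.129 ] [-19.1  -1.1  -5.3] [0.11 4.47 0.01]
```

The slide has stopped dead (0.2 mm of movement per 2 mm commanded), with the hole near the expected plunger place. Backing off to relax the push, then testing for the capture.

move_arm([
  {"tx": -0.002,"ty": 0,"tz": 0.001,"twist": 0},
  {"tx": -0.002,"ty": 0,"tz": 0.001,"twist": 0},
  {"tx": 0,"ty": 0,"tz": 0,"twist": 0},
])

```text
clock: 19.25
position: [0.5513, 0.1414, 0.129]
ee_rot: [3.136, 0.138, -0.016]
force: [-11.0, -0.2, 0.1]
width: 0.169
gripper_force: 35.0
```

move_arm([
  {"tx": -0.002,"ty": 0,"tz": 0.001,"twist": 0},
  {"tx": 0,"ty": 0,"tz": 0,"twist": 0},
])

```text
clock: 19.45
position: [0.5511, 0.1414, 0.1289]
ee_rot: [3.137, 0.137, -0.011]
force: [-8.3, -0.8, 2.5]
width: 0.174
gripper_force: 35.0
```

move_arm([
  {"tx": -0.002,"ty": 0,"tz": 0.001,"twist": 0},
  {"tx": 0,"ty": 0,"tz": 0,"twist": 0},
])

```text
clock: 19.65
position: [0.5509, 0.1414, 0.1288]
ee_rot: [3.138, 0.137, -0.005]
force: [-4.4, -0.7, 5.5]
width: 0.173
gripper_force: 35.0
```

move_arm([
  {"tx": -0.002,"ty": 0,"tz": 0.001,"twist": 0},
  {"tx": -0.002,"ty": 0,"tz": 0.001,"twist": 0},
  {"tx": 0,"ty": 0,"tz": 0,"twist": 0},
])

```text
clock: 19.95
position: [0.5495, 0.1414, 0.1281]
ee_rot: [-3.138, -0.136, -0.003]
force: [0.8, -0.9, 8.3]
width: 0.174
gripper_force: 35.0
```

move_arm([
  {"tx": -0.002,"ty": 0,"tz": 0.001,"twist": 0},
  {"tx": -0.002,"ty": 0,"tz": 0.001,"twist": 0},
  {"tx": 0,"ty": 0,"tz": 0,"twist": 0},
])

```text
clock: 20.25
position: [0.5475, 0.1415, 0.127]
ee_rot: [-3.137, -0.136, -0.01]
force: [4.8, -0.1, 10.7]
width: 0.172
gripper_force: 35.0
```

move_arm([
  {"tx": -0.002,"ty": 0,"tz": 0.001,"twist": 0},
  {"tx": 0,"ty": 0,"tz": 0,"twist": 0},
])

```text
clock: 20.45
position: [0.5472, 0.1415, 0.1269]
ee_rot: [-3.137, -0.135, -0.015]
force: [7.9, -0.4, 12.9]
width: 0.176
gripper_force: 35.0
```

move_arm([
  {"tx": -0.002,"ty": 0,"tz": 0.001,"twist": 0},
  {"tx": 0,"ty": 0,"tz": 0,"twist": 0},
])

```text
clock: 20.65
position: [0.5466, 0.1414, 0.1266]
ee_rot: [-3.136, -0.135, -0.019]
force: [9.0, -1.4, 17.0]
width: 0.173
gripper_force: 35.0
```

```bash
python3 rows.py | head -1
python3 - <<'E'
from h import *
im=cv2.imread("pics/last.png");sc=arm.get_image("scene")[:,:,::-1]
a=cv2.resize(im[70:330,190:320],(270,540),interpolation=cv2.INTER_CUBIC);b=cv2.resize(sc[100:190,275:364],(530,540),interpolation=cv2.INTER_CUBIC)
cv2.imwrite("pics/w7.png",np.hstack([a,b]))
E
```

```text
20.7 [0.5466 0.1414 0.1267] [10.4 -1.9 16. ] [-0.24 -2.46  0.05]
```

It now stops in both directions with about 3–4 mm of play, which matches the nose in the 13 mm hole. Centring, relaxing and releasing.

move_arm([
  {"tx": 0.003,"ty": 0,"tz": -0.0016,"twist": 0},
  {"tx": 0.003,"ty": 0,"tz": -0.0026,"twist": 0},
  {"tx": 0,"ty": 0,"tz": 0,"twist": 0},
])

```text
clock: 21.05
position: [0.547, 0.1413, 0.1277]
ee_rot: [-3.138, -0.136, -0.001]
force: [1.4, -0.0, 4.3]
width: 0.173
gripper_force: 35.0
```

move_arm([
  {"tx": 0,"ty": 0,"tz": 0,"twist": 0},
  {"tx": 0,"ty": 0,"tz": 0,"twist": 0},
  {"tx": 0,"ty": 0,"tz": 0,"twist": 0},
  {"tx": 0,"ty": 0,"tz": 0,"twist": 0},
  {"tx": 0,"ty": 0,"tz": 0,"twist": 0},
], gripper=-0.3)

```text
clock: 21.55
position: [0.5465, 0.1411, 0.1271]
ee_rot: [3.138, 0.136, -0.001]
force: [0.2, 0.4, 0.4]
width: 0.554
gripper_force: 0.0
```

move_arm([
  {"tx": 0,"ty": 0,"tz": -0.01,"twist": 0},
  {"tx": 0,"ty": 0,"tz": -0.02,"twist": 0},
  {"tx": 0,"ty": 0,"tz": -0.04,"twist": 0},
  {"tx": 0,"ty": 0,"tz": -0.04,"twist": 0},
  {"tx": -0.04,"ty": 0,"tz": -0.02,"twist": 0},
  {"tx": -0.03,"ty": 0,"tz": 0,"twist": 0},
  {"tx": 0,"ty": 0,"tz": 0,"twist": 0},
  {"tx": 0,"ty": 0,"tz": 0,"twist": 0},
])

```text
clock: 22.35
position: [0.477, 0.135, 0.2583]
ee_rot: [-3.139, -0.137, -0.003]
force: [0.2, -0.2, 0.1]
width: 0.649
gripper_force: 0.0
```

```bash
python3 rows.py | head -1
python3 - <<'E'
from h import *
im=cv2.imread("pics/last.png");sc=arm.get_image("scene")[:,:,::-1]
a=cv2.resize(im[60:260,155:355],(400,400),interpolation=cv2.INTER_CUBIC);b=cv2.resize(sc[100:190,275:365],(400,400),interpolation=cv2.INTER_CUBIC)
cv2.imwrite("pics/w8.png",np.hstack([a,b]))
E
```

```text
22.4 [0.4775 0.135  0.2579] [ 0.9 -0.2 -0. ] [ 0.02 -0.    0.01]
```

View pics/w8.png

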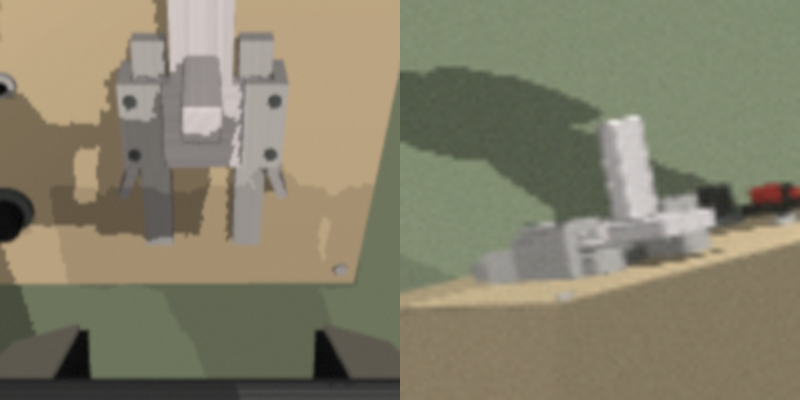

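The keeper lies flat under both lips, with its tail at (200,165) level with the lips' low ends and its handle upright to the panel. One numeric check, then hand in.

Run:
```python
from seat import *
from scipy.optimize import least_squares
q=np.load("q.npy");q[1]=.1405;q[2]-=.003
arm.get_image("top");T=arm.calibration("top")
for n,z in (("keeper_hole",.003),("keeper",.003),("seat_bore",.018)):
    for p,c in best("top",n,n=2): print(n,p.round(1),round(c,2),(least_squares(lambda t:proj(T,seat2w(q,[(t[0],t[1],z)]))[0]-p,[0,0]).x*1e3).round(1))
print(arm.sign_off())
```

```text
keeper_hole [176.5 218.5] 0.61 [-12.   -5.7]
keeper [171.4 202.8] 0.76 [27.4  1.2]
seat_bore [174.5 218.4] 0.95 [-5.3 -3.9]
the job is handed in; nothing more can be done
None
```

I handed the job in with the keeper released flat under both lips and the plunger nose felt in its hole (the slide stopped both ways), but my last camera check was too rough to confirm the hole position (12 mm from centre by the hole, under 1 mm by the keeper's origin), and no verdict came back.

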